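Find the loose bolt under the cold canister and hold its cap open

TASK

The steel canister rocks because one of the three bolts of its stand has come loose. Lift the canister off by its handle, set it down gently and upright on the cork mat, then tap the bolt heads lightly with the fingertips to find the loose one, which gives and stays down. Lift the hinged cap that carries this bolt by its red tab to about 45 degrees or further and finish while still holding it up so that the pad under it can be changed; keep the other two caps shut and leave the things around alone.

Things in the scene. Friction and masses are not known exactly. Their poses are not given: they have to be found in the camera images.
- stand: fixed tripod stand, grey base with three dark pad housings 120 degrees apart, about 190 mm across over the red tabs. Origin on the bench under its centre, z up. Cap 1 lies along the stand's +y, cap 2 is 120 degrees and cap 3 240 degrees further anticlockwise seen from above
- canister: stainless canister, 104 mm across, about 0.6 kg, at first on the three bolt heads (underside 62 mm above the bench). Origin: centre of its underside, z up. Its fixed handle is a level bar along the canister's y with a black grip sleeve 12 mm thick, 52 mm long, centre 138 mm above the origin; below it the lid ends at 103 mm, a small valve on it at 112 mm
- mat: fixed round cork mat on the bench, 170 mm across, 6 mm thick. Origin at the centre of its underside, on the bench
- cap_1: hinged aluminium cap 1, on the stand's +y side, with a red lifting tab at its outer end. Origin on the hinge axis at its inner end, 20 mm from the stand's centre, 43 mm above the bench. x points outward along the cap, y along the hinge, z up when shut. The outer end swings up and inward (turning about -y) up to 1.2 rad; it swings easily and falls shut when let go; 0.17 kg with its bolt
- cap_2: hinged cap 2, same as cap 1 (same frame and sizes), 120 degrees anticlockwise from it. The red tab's centre is at x = 69, y = 0, z = 10 mm of the cap's frame: 10 mm thick (x), 22 mm wide (y), 26 mm high. Fingers that close along y find both sides of the tab free, and the tab can swivel between them as the cap turns
- cap_3: hinged cap 3, same as cap 1, 240 degrees anticlockwise from it. Each cap's leaf is 6 mm thick, 34 mm wide (y), reaches from the hinge to x = 52 mm, and lies at z = -3 to 3 mm of its frame; a 16 mm wide neck joins it to the tab
- bolt_1: steel shoulder bolt with knurled head, through cap 1. Origin at the centre of the head's top face, 62 mm above the bench before it is tapped (x = 25, y = 0, z = 19 mm of the cap's frame); z up. Head 18 mm across, 8 mm high. All three look alike, one is loose
- bolt_2: the bolt of cap 2, same as bolt 1. A sound bolt stands on a pad and moves less than 1 mm when tapped. The loose bolt (1, 2 or 3) is held only by the friction of its nylon bush: it gives at about 3 N, goes 5.8 mm down to its stop and stays down
- bolt_3: the bolt of cap 3, same as bolt 1
- filter_cube: small black microscope filter cube, 34 x 34 x 36 mm, loose, to be left where it is; origin at the centre of its underside
- slide_box: blue slide box, 94 x 100 x 31 mm, loose, to be left where it is; origin at the centre of its underside
- torch_0: small black torch lying on its side, 99 mm long, 28 mm thick, loose, to be left where it is; origin at the centre of its underside
There are look-alikes about, which are no part of the job. There is more than one size of the mat; the job needs the larger.

How it is judged (in metres and radians):
On the way, in this order (a step that is already met when the one before it is completed fails the run):
1. the canister stands upright on the cork mat, let go (horizontal distance between canister and mat below 0.035 m and height (world z) of canister below 0.012 m and angle between canister's own z axis and vertical below 0.06 rad and contact force between the fingers and canister below 0.2 N), for 0.2 s.
2. the loose bolt has been found: tapped, it has gone down at least 2.5 mm, with all caps shut ((z of bolt_1 in the frame of cap_1 below 0.0165 m or z of bolt_2 in the frame of cap_2 below 0.0165 m or z of bolt_3 in the frame of cap_3 below 0.0165 m) and angle between each of cap_1, cap_2, cap_3's own z axis and vertical below 0.12 rad), for 0.1 s.
At the end, for the whole second after the job is handed in: The cap of the loose bolt (gone down at least 2.5 mm) is held up by the fingers at more than 0.6 rad, touched with more than 0.3 N; the other two caps are shut (under 0.12 rad); the canister stands upright (within 0.06 rad) on the mat, its centre within 35 mm of the mat's centre (horizontal distance between canister and mat below 0.035 m and height (world z) of canister below 0.012 m and angle between canister's own z axis and vertical below 0.06 rad and ((angle between cap_1's own z axis and vertical above 0.6 rad and z of bolt_1 in the frame of cap_1 below 0.0165 m and contact force between the fingers and cap_1 above 0.3 N and angle between each of cap_2, cap_3's own z axis and vertical below 0.12 rad) or (angle between cap_2's own z axis and vertical above 0.6 rad and z of bolt_2 in the frame of cap_2 below 0.0165 m and contact force between the fingers and cap_2 above 0.3 N and angle between each of cap_1, cap_3's own z axis and vertical below 0.12 rad) or (angle between cap_3's own z axis and vertical above 0.6 rad and z of bolt_3 in the frame of cap_3 below 0.0165 m and contact force between the fingers and cap_3 above 0.3 N and angle between each of cap_1, cap_2's own z axis and vertical below 0.12 rad))); the arm keeps its last pose, push and grip.
It fails at once if a cap is opened (over 0.2 rad) whose bolt has not been found loose ((angle between cap_1's own z axis and vertical above 0.2 rad and z of bolt_1 in the frame of cap_1 above 0.0165 m) or (angle between cap_2's own z axis and vertical above 0.2 rad and z of bolt_2 in the frame of cap_2 above 0.0165 m) or (angle between cap_3's own z axis and vertical above 0.2 rad and z of bolt_3 in the frame of cap_3 above 0.0165 m)).
It fails at once if a bolt is struck with more than 45 N (contact force between the fingers and bolt_1 above 45 N or contact force between the fingers and bolt_2 above 45 N or contact force between the fingers and bolt_3 above 45 N).
It fails at once if the canister is tipped (over 0.5 rad) (angle between canister's own z axis and vertical above 0.5 rad).
It fails at once if the canister is dropped or slammed down: over 0.35 m/s within 10 mm of the mat (linear speed of canister above 0.35 m/s and height (world z) of canister below 0.016 m).
It fails at once if one of the things around is moved by more than 20 mm (distance of any of filter_cube, slide_box, torch_0 from where it was at the start of the episode above 0.02 m).
It also fails if it takes over 72 s, if anything falls off the work surface, if the arm or the gripper's body presses on something with over 40 N, if the wrist force passes 120 N, or if a joint passes its speed limit or range.

ROBOT

A 6-joint arm with a two-finger parallel gripper is mounted at the origin on the work surface; the furniture and walls round the work are solid. World frame = base frame: x ahead of the robot, y to its left, z up, the work surface at z = 0. Lengths are in mm, angles in degrees, forces in N, time in s.
With the tool pointing down it reaches from about 300 to 825 mm from the base axis. Payload 5.4 kg.
Tool frame: the origin (TCP) lies at the very end of the fingers, on their centre line; the grasp point (between the pads) lies 19 mm behind it (bot.grip_depth is the distance from the TCP to the grasp point, in mm); z points along the fingers, y is the line along which they close (so a half turn about z gives the same grasp; the last joint's range is limited). The gripper opens to 92 mm and grips with 3 to 60 N. Pads are 20 mm wide; open, the fingers measure 128 mm over their backs; the gripper's body (75 mm by 189 mm) begins 69 mm behind the grasp point.
Start: joints at [-75.12, 9.076, 91.501, -0, 79.423, -12.038], TCP at [260.282, -512.698, 214.601] pointing down, gripper open.
Joint ranges: [-166.64, 166.64], [-54.1, 131.32], [10.49, 154.53], [-73.88, 253.88], [9.74, 151.15], [-171.62, 171.62]. Speed limits (degrees/s): [147.25, 147.25, 180, 180, 180, 180].

INTERFACE

Orientations are given as a 3x3 rotation matrix whose columns are the frame's x, y, z axes.
In Python, from station import bot gives the robot as it stands.
- The arm moves only by the shell command python3 -m handwheel 'ROWS' [OPENING] [FORCE]. ROWS is JSON, one flat list of numbers, 4 for each row, row after row: the shift along the tool's x, y, z each as a share of 4 cm, from -1 to 1, then the turn about the tool's z as a share of 8 degrees, from -1 to 1. A call has 1 to 12 rows; each row shifts and turns the commanded pose from where the row before left it, along the tool's axes as they then stand; what a row does not reach is not made up. A row lasts 1/8 s, in which the tool goes at most 62.5 mm and 10.7 degrees, less where a joint would pass 70% of its speed; a pose out of reach is approached as far as the arm can. A call with a number of a shift or a turn outside -1 to 1 is refused whole. A call with a gripper value outside its range is refused whole. OPENING is the finger opening in mm, from 0 to 91.9, set as the call begins (- or left out, the last holds). The fingers move at their own pace and stop on an object; FORCE is the grip in N (left out, the last holds). Time passes only in rows, so rows that do not move let the fingers close. It gives the time, the measured TCP pose, the force, the opening and the grip force at its end, in the units of the state.
- bot.read_state(): the state, without advancing time (a new reading comes with each control period).
- bot.read_camera(name): name is "side" or "top" or "wrist"; returns a dict with "image" (400x640x3 uint8, red, green, blue), "depth" (400x640 float32, mm along the optical axis (not along the pixel's ray), 0 where there is no reading), "mtx" (3x3 intrinsics, pixels), "pose" (4x4, takes a point from camera to world coordinates); the wrist camera has in their place "T_tool_cam" (4x4, takes a point from camera to tool coordinates, whose origin is the TCP and whose axes are the flange's). Camera axes: x right, y up, looking along -z (the intrinsics and any distortion apply to the point x, -y, -z); pixel columns grow to the right and rows downward; lengths in mm; the calibration is good to about 2 mm. A picture is of the moment at which its call begins: read the wrist's pose just before it.
- bot.close_job(): hands the job in; it is judged then, once.
The state is a dict: "time": time; "joints": joint angles; "qvel": joint speeds; "joint_efforts": joint torques, N m; "position": TCP position; "tool_rot": TCP orientation; "wrist_force": force on the tool from outside, world axes, zero at the start; "torque": the same for the moment, N m; "finger_gap": opening from 0.0 (shut) to 1.0 (fully open); "grip_force": force on a finger pad.
Only numpy, scipy, OpenCV 4.12 (cv2) and the standard library are available. Lean on these libraries where they do the work, as an engineer would, in place of code of your own. Each camera call takes 0.05 s, during which the arm holds its last target. There are 200 camera calls.

## Working session

There is one attempt and no reset: what is moved stays moved. The work goes in short steps, Python scripts to look and compute and a shell command to move; the robot and the scene stay as the last step left them, time stands still between calls to the robot, and variables do not carry over. Pictures are saved under pics/ and viewed, at most 10 in all, crops included, and the job is handed in when it is done.

```bash
mkdir -p pics
cat > h.py <<'E'
import numpy as np, cv2
from station import bot
def grab(n):
    s=bot.read_state(); c=bot.read_camera(n)
    if 'pose' not in c:
        T=np.eye(4);T[:3,:3]=s['tool_rot'];T[:3,3]=s['position'];c['pose']=T@c['T_tool_cam']
    return c
def save(c,f,crop=None,k=1):
    im=c['image'][:,:,::-1]
    if crop: x0,y0,x1,y1=crop; im=im[y0:y1,x0:x1]
    cv2.imwrite('pics/'+f,cv2.resize(im,None,fx=k,fy=k,interpolation=cv2.INTER_CUBIC))
def ray(c,u,v):
    K=c['mtx'];d=np.array([(u-K[0,2])/K[0,0],-(v-K[1,2])/K[1,1],-1.])
    return c['pose'][:3,3],c['pose'][:3,:3]@d
def onz(c,u,v,z):
    o,d=ray(c,u,v);return o+d*(z-o[2])/d[2]
def pt(c,u,v):
    o,d=ray(c,u,v);return o+d*c['depth'][int(round(v)),int(round(u))]
def cloud(c):
    v,u=np.mgrid[:400,:640];K=c['mtx']
    d=np.stack([(u-K[0,2])/K[0,0],-(v-K[1,2])/K[1,1],-np.ones(u.shape)],-1)*c['depth'][...,None]
    return d@c['pose'][:3,:3].T+c['pose'][:3,3]
E
python3 - <<'E'
from h import *
for n in ('top','side'):
    c=grab(n);save(c,n+'0.png');print(n,c['mtx'].tolist(),c['pose'].round(2).tolist(),c.keys())
s=bot.read_state();print(s['tool_rot'],s['time'],s['wrist_force'],bot.read_camera('wrist')['T_tool_cam'])
E
```

```text
top [[489.4834121540486, 0.0, 318.7557791865736], [0.0, 489.4834121540486, 198.553654410071], [0.0, 0.0, 1.0]] [[-0.18, 0.95, -0.27, 108.09], [-0.98, -0.17, 0.05, 67.36], [-0.0, 0.27, 0.96, 1365.92], [0.0, 0.0, 0.0, 1.0]] dict_keys(['image', 'depth', 'mtx', 'pose'])
side [[407.02854160456934, 0.0, 317.4255514696972], [0.0, 407.02854160456934, 194.78802091526975], [0.0, 0.0, 1.0]] [[-0.89, 0.2, -0.41, 17.84], [-0.46, -0.41, 0.79, 821.39], [-0.01, 0.89, 0.46, 563.01], [0.0, 0.0, 0.0, 1.0]] dict_keys(['image', 'depth', 'mtx', 'pose'])
[[ 8.91674640e-01  4.52676641e-01 -4.41355423e-04]
 [ 4.52676724e-01 -8.91673207e-01  1.63585561e-03]
 [ 3.46968820e-04 -1.65844229e-03 -9.99998565e-01]] 0.1 [ 0.05441342 -0.36104188  0.91944658] [[-2.03753660e-04  9.60417450e-01  2.78564678e-01  7.90634073e+01]
 [ 9.99999815e-01  3.61654847e-05  6.06751943e-04  5.53609076e-01]
 [ 5.72660727e-04  2.78564750e-01 -9.60417280e-01 -1.70456845e+02]
 [ 0.00000000e+00  0.00000000e+00  0.00000000e+00  1.00000000e+00]]
```

View pics/top0.png

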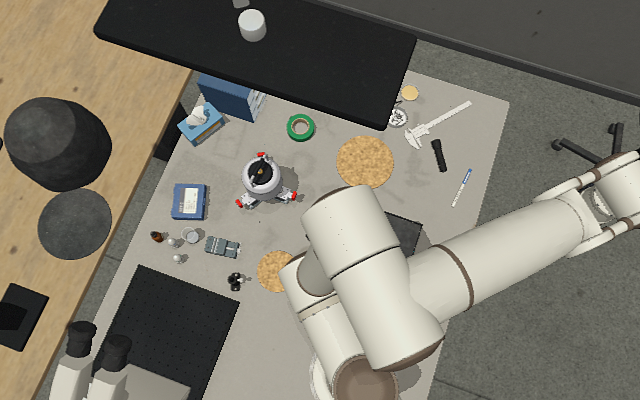

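View pics/side0.png

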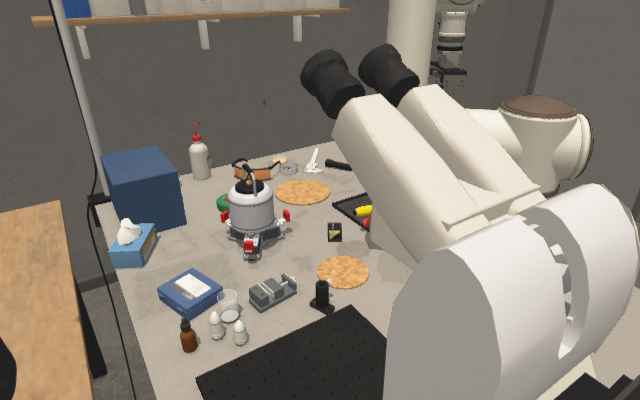

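Top view: canister on its stand at about (262,176), with red tabs at (261,156), (240,203) and (293,197). The cork discs are at (365,162), (277,270, partly hidden by the arm) and a tiny coaster at (410,93). In the side view the canister is at (250,210), and the mats are at (303,191) and (343,271). I'll measure the diameters.

Run:
```python
from h import *
for n in ('top','side'):
    c=grab(n);P=cloud(c);h=cv2.cvtColor(c['image'],cv2.COLOR_RGB2HSV)
    m=((h[...,0]>9)&(h[...,0]<24)&(h[...,1]>100)&(h[...,2]>120)&(np.abs(P[...,2])<25)).astype('uint8')
    k,l,st,ce=cv2.connectedComponentsWithStats(m)
    for i in range(1,k):
        if st[i,4]>60:
            cn=max(cv2.findContours((l==i).astype('uint8'),0,1)[0],key=len)[:,0]
            w=np.array([onz(c,u,v,6) for u,v in cn])[:,:2].astype('float32')
            q=P[l==i];print(n,'cork',ce[i].round(),cv2.fitEllipse(w),'z',np.median(q[:,2]))
    m=(((h[...,0]<6)|(h[...,0]>174))&(h[...,1]>150)&(h[...,2]>90)&(P[...,2]<90)&(P[...,2]>20)).astype('uint8')
    k,l,st,ce=cv2.connectedComponentsWithStats(m)
    for i in range(1,k):
        if st[i,4]>10:
            q=P[l==i];print(n,'red',ce[i].round(1),st[i,4],np.median(q,0).round(1),q[:,2].max().round(1),onz(c,*ce[i],60).round(1))
    if n=='top':
        for u,v in [(250,60),(350,70),(380,110),(230,95),(200,125),(262,160),(262,175),(190,200),(225,246),(236,282),(438,155),(400,232),(335,230)]: print(u,v,pt(c,u,v).round())
        save(c,'can.png',(210,130,410,230),4)
    o=(P[...,2]>150)&(P[...,2]<230)&(P[...,0]>400)&(np.hypot(P[...,0]-600,P[...,1]-150)<150)
    print(n,'handle zone',o.sum(),P[o].mean(0) if o.any() else '')
```

```text
top cork [410.  91.] ((776.2498168945312, -333.8335876464844), (39.333152770996094, 45.2520866394043), 141.82955932617188) z 4.238890646661389
top cork [365. 161.] ((578.2752685546875, -151.8083038330078), (160.009521484375, 166.93736267089844), 164.12196350097656) z 5.438407994696149
top cork [272. 270.] ((309.20501708984375, 162.00350952148438), (87.09445190429688, 116.24359893798828), 65.91484069824219) z 3.0789088782466933
top red [260.2 153.8] 25 [631.4 145.1  65.4] 70.2 [633.6 145.1  60. ]
top red [293.6 195.1] 31 [494.5  71.6  62.8] 68.1 [495.7  71.4  60. ]
top red [238.7 203. ] 28 [498.4 224.5  65.3] 73.6 [500.1 224.8  60. ]
250 60 [385.  89. 931.]
350 70 [355.  -8. 932.]
380 110 [307. -28. 931.]
230 95 [787. 198. 142.]
200 125 [757. 306.  50.]
262 160 [559. 135. 202.]
262 175 [532. 143. 166.]
190 200 [543. 364.  28.]
225 246 [393. 281.  34.]
236 282 [288. 262.  49.]
438 155 [ 553. -365.   21.]
400 232 [ 352. -208.    1.]
335 230 [240.  23. 729.]
top handle zone 794 [539.04810732 147.1750308  166.61100172]
side cork [263. 176.] ((745.8446044921875, -184.10467529296875), (45.59223175048828, 55.23459243774414), 153.3748779296875) z 14.684016001873317
side cork [302. 192.] ((574.7237548828125, -142.970947265625), (166.23585510253906, 166.95358276367188), 160.88294982910156) z 5.498355672827756
side cork [343. 272.] ((302.3164978027344, 157.62435913085938), (107.66999053955078, 114.81304931640625), 58.77211380004883) z 3.7181132996546467
side red [223.9 215.8] 61 [630.6 152.5  56.7] 66.1 [627.1 155.5  60. ]
side red [286.2 215.1] 53 [492.6  78.8  57.2] 67.3 [491.1  83.1  60. ]
side red [366.4 221. ] 43 [322.9 -32.8  27.2] 30.8 [303.7  20.9  60. ]
side red [248.  245.5] 89 [499.7 230.6  57.4] 66.8 [496.6 234.6  60. ]
side handle zone 703 [536.78955494 161.28426279 166.2048029 ]
```

View pics/can.png

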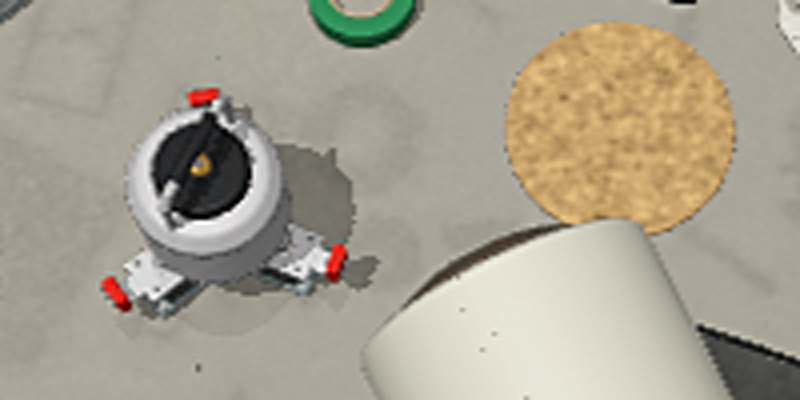

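The cork disc at (365,162) measures about 166 mm, the one at (277,270) about 115 mm and the coaster about 45 mm. The enlarged crop shows the same round cork texture for the first, so the larger mat is at about (577,-147). The crop also shows the handle as a dark bar from (215,118) to (170,210). I'll go over the mat first, then the canister.

```bash
python3 -m handwheel '[0.89,-0.37,-0.18,0,0.89,-0.37,-0.18,0,0.89,-0.37,-0.18,0,0.89,-0.37,-0.18,0,0.89,-0.37,-0.18,0,0.89,-0.37,-0.18,0,0.89,-0.37,-0.18,0,0.89,-0.37,-0.18,0,0.89,-0.37,-0.18,0,0.89,-0.37,-0.18,0,0.89,-0.37,-0.18,0,0.89,-0.37,-0.18,0]' 91
python3 -m handwheel '[0,0,0,0,0,0,0,0]'
cat >> h.py <<'E'
def mat(c):
    P=cloud(c);h=cv2.cvtColor(c['image'],cv2.COLOR_RGB2HSV)
    m=((h[...,0]>9)&(h[...,0]<24)&(h[...,1]>100)&(h[...,2]>120)&(np.abs(P[...,2])<25)).astype('uint8')
    cn=max(cv2.findContours(m,0,1)[0],key=cv2.contourArea)[:,0]
    cn=cn[(cn>3).all(1)&(cn[:,0]<636)&(cn[:,1]<396)]
    w=np.array([onz(c,u,v,6) for u,v in cn])[:,:2].astype('float32')
    print('mat',cv2.fitEllipse(w),len(cn),np.median(P[m>0][:,2]))
E
python3 - <<'E'
from h import *
c=grab('wrist');print(c['mtx'][0]);mat(c);print(bot.read_state()['wrist_force'])
E
```

```text
time: 1.75
position: [561.5, -159.9, 301.1]
tool_rot: [[0.892, 0.453, -0.0], [0.453, -0.892, 0.0], [-0.0, -0.0, -1.0]]
wrist_force: [-1.0, -0.9, -0.1]
finger_gap: 0.989
grip_force: 0.0
time: 2.0
position: [560.3, -161.3, 300.6]
tool_rot: [[0.892, 0.453, -0.001], [0.453, -0.892, -0.0], [-0.001, -0.0, -1.0]]
wrist_force: [0.6, 0.5, 1.0]
finger_gap: 0.995
grip_force: 0.0
[276.19945696   0.         321.09329417]
mat ((578.5989379882812, -144.86581420898438), (154.82286071777344, 171.06741333007812), 86.87014770507812) 336 5.770079750350249
[-0.79427331  0.46047244  0.06759589]
```

```bash
python3 -m handwheel '[0.385,-0.895,-0.09,0,0.385,-0.895,-0.09,0,0.385,-0.895,-0.09,0,0.385,-0.895,-0.09,0,0.385,-0.895,-0.09,0,0.385,-0.895,-0.09,0,0.385,-0.895,-0.09,0,0.385,-0.895,-0.09,0]'
python3 -m handwheel '[0,0,0,1,0,0,0,1,0,0,0,1,0,0,0,1,0,0,0,1,0,0,0,1,0,0,0,1,0,0,0,1,0,0,0,0,0,0,0,0]'
python3 - <<'E'
from h import *
c=grab('wrist');np.savez('w1.npz',**c);save(c,'w1.png');P=cloud(c)
for n in('wrist','top','side'):
    if n!='wrist': c=grab(n);P=cloud(c)
    o=(P[...,2]>185)&(P[...,2]<215)&(np.hypot(P[...,0]-540,P[...,1]-150)<90)&(c['image'].max(-1)<80)
    q=P[o]
    if len(q)<10: print(n,len(q));continue
    mu=q.mean(0);_,_,V=np.linalg.svd((q-mu)[:,:2],full_matrices=False);a=(q-mu)[:,:2]@V[0]
    print(n,len(q),mu.round(1),'dir',np.degrees(np.arctan2(V[0][1],V[0][0])),a.min(),a.max(),q[:,2].max())
    v,u=np.nonzero(o);print((u.mean(),v.mean()))
E
```

```text
time: 3.05
position: [540.7, 150.1, 329.7]
tool_rot: [[0.893, 0.451, -0.0], [0.451, -0.893, -0.0], [-0.0, 0.0, -1.0]]
wrist_force: [0.2, 0.5, -0.4]
finger_gap: 0.992
grip_force: 0.0
time: 4.3
position: [540.9, 149.5, 329.7]
tool_rot: [[0.799, -0.602, -0.0], [-0.602, -0.799, -0.0], [-0.0, 0.0, -1.0]]
wrist_force: [-0.8, 0.2, -0.0]
finger_gap: 0.991
grip_force: 0.0
wrist 495 [547.1 147.7 204.4] dir 142.7069072996967 -41.32939682809774 28.356239964921826 207.40022713633925
(np.float64(319.17171717171715), np.float64(188.54949494949494))
top 0
side 53 [544.  153.3 202.3] dir 143.98659696686207 -42.20543875468187 24.791272792283593 205.69071835901212
(np.float64(246.88679245283018), np.float64(168.54716981132074))
```

View pics/w1.png

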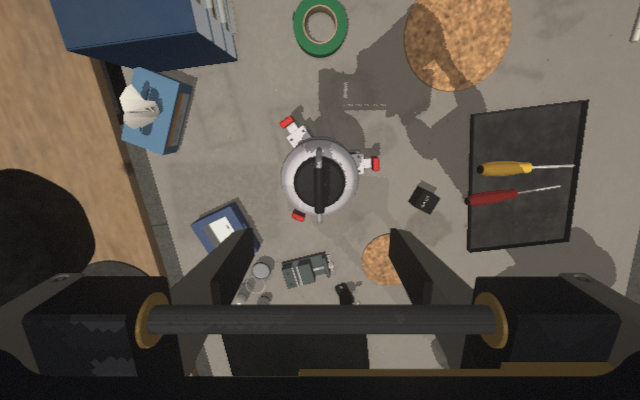

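The wrist view shows the canister at (319,178) and its handle bar running upright in the image from (319,150) to (319,222). The filter cube is at (424,198), the slide box at (226,230) and the red tabs at (287,122), (376,163) and (299,216).

Run:
```python
from h import *
c=dict(np.load('w1.npz'));P=cloud(c);s=bot.read_state()
for v in (150,222): print('end',onz(c,319.5,v,200).round(1))
im=c['image'];d=P[...,2]
print([(v,im[v,319].tolist(),d[v,319].round()) for v in range(146,228,4)])
for v in (170,190,205):
    r=np.nonzero((d[v,290:350]>185)&(d[v,290:350]<215))[0]+290; print(v,r.min(),r.max(),onz(c,(r.min()+r.max())/2,v,203).round(1))
# shoulder: canister body points by height
r=np.hypot(P[...,0]-540,P[...,1]-150)<75
for a,b in((140,160),(160,172)):
    q=P[r&(d>a)&(d<b)];print(a,b,len(q),cv2.minEnclosingCircle(q[:,:2].astype('float32')))
h=cv2.cvtColor(im,cv2.COLOR_RGB2HSV)
m=(((h[...,0]<6)|(h[...,0]>174))&(h[...,1]>150)&(h[...,2]>90)&(d<90)&(d>20)).astype('uint8')
k,l,st,ce=cv2.connectedComponentsWithStats(m)
for i in range(1,k):
    if st[i,4]>15: print('red',ce[i],np.median(P[l==i],0).round(1),onz(c,*ce[i],64).round(1))
print('cube',pt(c,424,195).round(),s['position'])
```

```text
end [580.2 122.3 200. ]
end [514.3 172.1 200. ]
[(146, [110, 104, 103], np.float64(152.0)), (150, [81, 78, 75], np.float64(194.0)), (154, [101, 96, 94], np.float64(199.0)), (158, [103, 99, 97], np.float64(203.0)), (162, [173, 167, 162], np.float64(203.0)), (166, [176, 169, 166], np.float64(204.0)), (170, [54, 53, 51], np.float64(206.0)), (174, [54, 52, 50], np.float64(206.0)), (178, [56, 53, 52], np.float64(206.0)), (182, [54, 51, 50], np.float64(206.0)), (186, [54, 51, 50], np.float64(206.0)), (190, [54, 51, 49], np.float64(206.0)), (194, [49, 48, 48], np.float64(206.0)), (198, [49, 47, 46], np.float64(205.0)), (202, [50, 47, 47], np.float64(207.0)), (206, [48, 45, 43], np.float64(207.0)), (210, [48, 46, 45], np.float64(206.0)), (214, [158, 151, 148], np.float64(203.0)), (218, [171, 164, 160], np.float64(204.0)), (222, [140, 134, 129], np.float64(201.0)), (226, [140, 132, 120], np.float64(1.0))]
170 314 324 [563.6 135.5 203. ]
190 314 324 [545.7 149.  203. ]
205 315 324 [531.5 159.1 203. ]
140 160 2385 ((545.0597534179688, 149.18223571777344), 51.48740768432617)
160 172 1581 ((549.7583618164062, 145.94546508789062), 37.963623046875)
red [286.31460674 121.65168539] [633.4 146.   66.1] [633.6 146.1  64. ]
red [375.50649351 163.90909091] [498.8  74.   65.8] [498.4  73.9  64. ]
red [490.72098214 197.37946429] [316.3 -57.8  26.7] [338.8 -46.2  64. ]
red [297.47540984 216.7704918 ] [504.  227.4  66.2] [503.1 227.8  64. ]
cube [395.  35.  35.] [540.98832867 149.94069455 329.78156571]
```

```bash
python3 -m handwheel '[0.09,-0.05,0.5,0,0,0,0.8,0,0,0,0.8,0,0,0,0.8,0,0,0,0.5,0,0,0,0.28,0,0,0,0,0,0,0,0,0]' 60
python3 -m handwheel '[0,0,0,0,0,0,0,0,0,0,0,0,0,0,0,0,0,0,0,0,0,0,0,0]' 0 35
```

```text
time: 5.45
position: [545.8, 149.7, 183.8]
tool_rot: [[0.798, -0.603, 0.002], [-0.603, -0.798, 0.0], [0.002, -0.001, -1.0]]
wrist_force: [0.6, 0.8, -0.8]
finger_gap: 0.653
grip_force: 0.0
time: 6.2
position: [545.0, 149.6, 182.6]
tool_rot: [[0.798, -0.603, -0.0], [-0.603, -0.798, -0.0], [-0.0, 0.0, -1.0]]
wrist_force: [-0.4, 0.4, 0.3]
finger_gap: 0.118
grip_force: 35.0
```

```bash
python3 -m handwheel '[0,0,-0.1,0,0,0,-0.2,0,0,0,-0.4,0,0,0,-0.5,0,0,0,-0.4,0,0,0,-0.2,0,0,0,0,0]'
```

```text
time: 7.08
position: [545.4, 149.6, 255.3]
tool_rot: [[0.798, -0.603, 0.001], [-0.603, -0.798, 0.0], [0.001, -0.001, -1.0]]
wrist_force: [-0.2, 0.2, -5.4]
finger_gap: 0.118
grip_force: 35.0
```

```bash
python3 -m handwheel '[0.15,0.16,0,0,0.3,0.32,0,0,0.45,0.48,0,0,0.55,0.58,0,0,0.6,0.64,0,0,0.6,0.64,0,0,0.6,0.64,0,0,0.55,0.58,0,0,0.5,0.53,0,0,0.4,0.43,0,0,0.3,0.32,0,0,0.1,0.11,0,0]'
python3 -m handwheel '[0,0,0,0,0,0,0,0,0,0,0,0]'
python3 - <<'E'
from h import *
c=grab('top');save(c,'t2.png',(280,80,480,230),4);c=grab('wrist');mat(c)
P=cloud(c);q=P[(np.hypot(P[...,0]-577,P[...,1]+147)<75)&(P[...,2]>200)&(P[...,2]<232)]
print(len(q),cv2.minEnclosingCircle(q[:,:2].astype('float32')))
c=grab('side');mat(c)
E
```

```text
time: 8.57
position: [576.8, -147.7, 254.4]
tool_rot: [[0.797, -0.604, -0.0], [-0.604, -0.797, 0.0], [-0.0, 0.0, -1.0]]
wrist_force: [0.6, -1.4, -5.4]
finger_gap: 0.116
grip_force: 35.0
time: 8.95
position: [576.9, -145.9, 254.7]
tool_rot: [[0.798, -0.602, 0.0], [-0.602, -0.798, 0.0], [-0.0, -0.0, -1.0]]
wrist_force: [0.7, -0.5, -5.5]
finger_gap: 0.116
grip_force: 35.0
mat ((639.3990478515625, -135.5682373046875), (38.99664306640625, 111.18769073486328), 10.528897285461426) 190 6.2417251571994825
5441 ((578.0745849609375, -147.2260284423828), 52.12606430053711)
mat ((302.3013000488281, 157.66111755371094), (107.81513214111328, 114.6567153930664), 59.1149787902832) 130 4.67709262737668
```

View pics/t2.png

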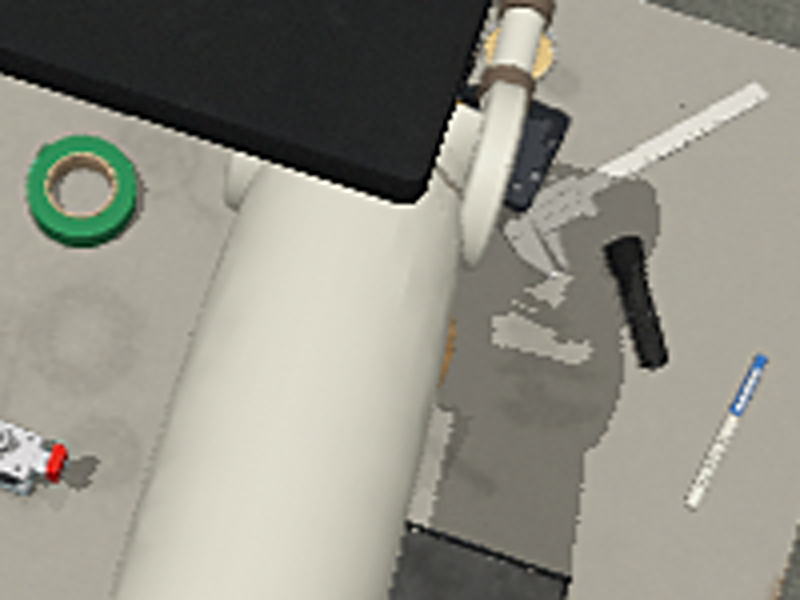

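The top view shows the arm hiding the mat, with the torch at (635,300) untouched. The wrist depth puts the canister at (578,-147), over the mat at (577,-147). I'll lower it.

```bash
python3 -m handwheel '[0,0,0.2,0,0,0,0.4,0,0,0,0.5,0,0,0,0.5,0,0,0,0.5,0,0,0,0.4,0,0,0,0.25,0,0,0,0.2,0,0,0,0.07,0,0,0,0,0,0,0,0,0]'
python3 -m handwheel '[0,0,0.04,0,0,0,0.04,0,0,0,0.04,0,0,0,0,0,0,0,0,0]'
```

```text
time: 10.48
position: [577.3, -146.8, 134.5]
tool_rot: [[0.798, -0.603, 0.001], [-0.603, -0.798, -0.001], [0.001, -0.0, -1.0]]
wrist_force: [-0.1, -0.1, -5.4]
finger_gap: 0.118
grip_force: 35.0
time: 11.1
position: [576.9, -146.7, 129.0]
tool_rot: [[0.798, -0.603, -0.0], [-0.603, -0.798, -0.0], [-0.0, 0.0, -1.0]]
wrist_force: [0.4, 0.2, -5.7]
finger_gap: 0.114
grip_force: 35.0
```

```bash
python3 -m handwheel '[0,0,0.025,0,0,0,0.025,0,0,0,0,0,0,0,0,0]'
python3 -m handwheel '[0,0,0.025,0,0,0,0,0,0,0,0,0]'
```

```text
time: 11.6
position: [576.9, -146.6, 127.0]
tool_rot: [[0.798, -0.603, 0.0], [-0.603, -0.798, 0.0], [-0.0, -0.0, -1.0]]
wrist_force: [0.2, 0.4, -5.3]
finger_gap: 0.118
grip_force: 35.0
time: 11.98
position: [577.2, -146.8, 126.9]
tool_rot: [[0.798, -0.603, 0.001], [-0.603, -0.798, -0.001], [0.001, -0.0, -1.0]]
wrist_force: [-2.9, 0.7, 1.9]
finger_gap: 0.117
grip_force: 35.0
```

Contact. I'll release and rise.

```bash
python3 -m handwheel '[0,0,0,0,0,0,0,0,0,0,0,0,0,0,0,0]' 50
python3 -m handwheel '[0,0,-0.2,0,0,0,-0.6,0,0,0,-0.9,0,0,0,-0.9,0,0,0,-0.9,0,0,0,-0.9,0,0,0,-0.4,0,0,0,0,0,0,0,0,0]'
python3 - <<'E'
from h import *
c=grab('wrist');P=cloud(c);np.savez('w2.npz',**c)
near=np.hypot(P[...,0]-577,P[...,1]+147)<75
for a,b in((60,104),(104,115),(140,155)):
    q=P[near&(P[...,2]>a)&(P[...,2]<b)];print(a,b,len(q),cv2.minEnclosingCircle(q[:,:2].astype('float32')),q[:,2].max())
mat(c)
q=P[near&(P[...,2]>104)&(P[...,2]<111)];A=np.c_[q[:,:2]-q[:,:2].mean(0),np.ones(len(q))];print('lid plane',np.linalg.lstsq(A,q[:,2],rcond=None)[0])
E
```

```text
time: 12.48
position: [577.0, -146.7, 126.0]
tool_rot: [[0.798, -0.603, 0.0], [-0.603, -0.798, -0.0], [0.0, -0.0, -1.0]]
wrist_force: [0.4, -0.0, 0.0]
finger_gap: 0.532
grip_force: 0.0
time: 13.6
position: [576.2, -146.4, 316.0]
tool_rot: [[0.798, -0.603, -0.003], [-0.603, -0.798, 0.001], [-0.003, 0.001, -1.0]]
wrist_force: [0.6, -0.2, -0.5]
finger_gap: 0.544
grip_force: 0.0
60 104 2074 ((576.9971923828125, -147.0872039794922), 52.41529846191406) 103.77457965642515
104 115 1251 ((581.4650268554688, -150.53260803222656), 37.816795349121094) 111.49932044531818
140 155 525 ((577.6165161132812, -146.321533203125), 41.361881256103516) 152.048170259323
mat ((302.879150390625, 156.24224853515625), (96.70184326171875, 116.12359619140625), 142.97171020507812) 135 5.709947659422511
lid plane [-8.33776667e-03  7.69770079e-03  1.08814251e+02]
```

The canister is upright at (577,-147) with handle top z 152. Next I'll move over the stand with the fingers shut and look at the bolts.

```bash
python3 -m handwheel '[-0.633,-0.677,0,0,-0.633,-0.677,0,0,-0.633,-0.677,0,0,-0.633,-0.677,0,0,-0.633,-0.677,0.5,0,-0.633,-0.677,0.6,0,-0.633,-0.677,0.6,0,-0.633,-0.677,0.6,0,0,0,0.4,0,0,0,0,0,0,0,0,0]' 0 10
python3 - <<'E'
from h import *
c=grab('wrist');P=cloud(c);np.savez('w3.npz',**c);save(c,'w3.png',(160,40,480,280),2.5)
z=P[...,2];s=bot.read_state();print(s['joints'],s['finger_gap'])
m=((z>58.5)&(z<63.5)&(np.hypot(P[...,0]-545.2,P[...,1]-149.2)<65)).astype('uint8')
k,l,st,ce=cv2.connectedComponentsWithStats(m)
for i in range(1,k):
    if st[i,4]>15:
        q=P[l==i];print(ce[i],st[i],q.mean(0).round(1),cv2.minEnclosingCircle(q[:,:2].astype('float32')),q[:,2].max())
h=cv2.cvtColor(c['image'],cv2.COLOR_RGB2HSV)
m=(((h[...,0]<6)|(h[...,0]>174))&(h[...,1]>150)&(h[...,2]>90)&(z<90)&(z>60)).astype('uint8')
k,l,st,ce=cv2.connectedComponentsWithStats(m)
for i in range(1,k):
    if st[i,4]>15: print('red',ce[i],P[l==i].mean(0).round(1),onz(c,*ce[i],66).round(1),P[l==i][:,2].max())
E
```

```text
time: 15.02
position: [546.5, 147.2, 210.6]
tool_rot: [[0.797, -0.604, 0.001], [-0.604, -0.797, -0.0], [0.001, -0.0, -1.0]]
wrist_force: [-0.3, -0.0, -0.5]
finger_gap: 0.004
grip_force: 0.0
[ 2.85795899e+00  7.85374111e+00  9.32677330e+01 -9.81734116e-03
  7.87753601e+01  1.30029583e+02] 0.00762481602175566
[298.80526316 159.77368421] [291 152  17  17 190] [589.8 147.   61.8] ((589.7384643554688, 147.27432250976562), 9.497894287109375) 63.456600015893
[358.69565217 187.08152174] [351 180  16  15 184] [521.5 110.5  61.8] ((521.1336669921875, 110.49408721923828), 9.517964363098145) 63.44758175197114
[306.05389222 222.37724551] [299 215  15  15 167] [524.  187.9  61.8] ((523.5750732421875, 188.45042419433594), 9.602843284606934) 63.469345023267465
red [274.65454545 128.27272727] [633.5 146.   66. ] [633.5 146.   66. ] 67.9330194800545
red [395.72727273 184.40559441] [499.   74.   65.6] [499.1  74.   66. ] 67.86575619636233
red [288.22580645 251.9516129 ] [507.5 229.   66.1] [507.4 229.   66. ] 67.90249465327622
```

View pics/w3.png

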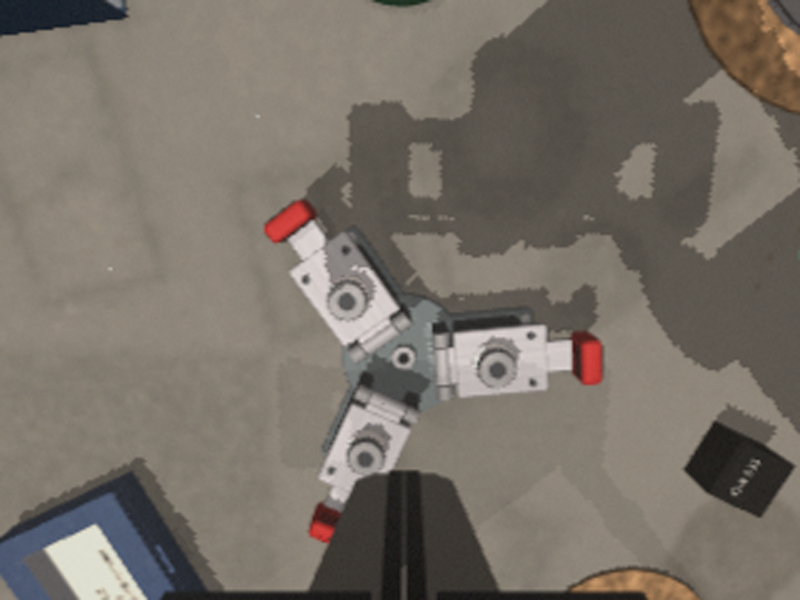

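The crop shows the three caps with bolts at (347,300), (497,368) and (366,458) and red tabs at (290,220), (587,358) and (325,522). The bolt tops in the world are A (589.8,147.2), B (524,188.3) and C (521.3,110.5), z about 62. I'll tap A first.

```bash
python3 -m handwheel '[0.86,-0.65,0,0,0,0,0.8,0,0,0,0.8,0,0,0,0.8,0,0,0,0.7,0,0,0,0.35,0,0,0,0.1,0,0,0,0,0,0,0,0,0]'
python3 -m handwheel '[0,0,0.05,0,0,0,0.05,0,0,0,0,0]'
```

```text
time: 16.2
position: [590.0, 148.3, 69.4]
tool_rot: [[0.798, -0.603, 0.002], [-0.603, -0.798, 0.0], [0.002, -0.002, -1.0]]
wrist_force: [0.2, -0.3, 0.5]
finger_gap: 0.004
grip_force: 0.0
time: 16.58
position: [588.8, 148.3, 63.8]
tool_rot: [[0.798, -0.603, -0.0], [-0.603, -0.798, -0.0], [-0.0, 0.0, -1.0]]
wrist_force: [0.5, -0.5, 1.4]
finger_gap: 0.005
grip_force: 0.0
```

```bash
python3 -m handwheel '[0,0,0.03,0,0,0,0.03,0,0,0,0,0]'
python3 -m handwheel '[0,0,0.025,0,0,0,0,0]'
```

```text
time: 16.95
position: [589.1, 148.3, 61.9]
tool_rot: [[0.798, -0.603, 0.0], [-0.603, -0.798, 0.0], [0.0, -0.0, -1.0]]
wrist_force: [-0.6, -0.8, 2.5]
finger_gap: 0.004
grip_force: 1.4
time: 17.2
position: [589.1, 148.3, 61.6]
tool_rot: [[0.798, -0.603, -0.0], [-0.603, -0.798, -0.0], [0.0, 0.0, -1.0]]
wrist_force: [-3.8, 0.2, 7.6]
finger_gap: 0.008
grip_force: 3.7
```

A holds at 7.6 N, so it is sound. Next is C.

```bash
python3 -m handwheel '[0,0,-0.4,0,-0.39,0.89,0,0,-0.39,0.89,0,0,0,0,0,0,0,0,0.25,0,0,0,0.08,0,0,0,0.05,0,0,0,0,0,0,0,0,0]'
python3 -m handwheel '[0,0,0.025,0,0,0,0.025,0,0,0,0,0]'
```

```text
time: 18.32
position: [521.4, 110.4, 61.4]
tool_rot: [[0.798, -0.603, 0.0], [-0.603, -0.798, -0.0], [0.0, -0.0, -1.0]]
wrist_force: [0.4, 0.4, -0.0]
finger_gap: 0.007
grip_force: 0.0
time: 18.7
position: [521.4, 110.4, 59.6]
tool_rot: [[0.798, -0.603, 0.0], [-0.603, -0.798, 0.0], [0.0, -0.0, -1.0]]
wrist_force: [-0.5, 0.2, 1.0]
finger_gap: 0.004
grip_force: 1.1
```

```bash
python3 -m handwheel '[0,0,0.025,0,0,0,0,0]'
python3 -m handwheel '[0,0,0.025,0,0,0,0.025,0,0,0,0,0]'
```

```text
time: 18.95
position: [521.4, 110.3, 58.5]
tool_rot: [[0.798, -0.603, 0.001], [-0.603, -0.798, 0.0], [0.0, -0.0, -1.0]]
wrist_force: [-0.5, -0.0, 2.1]
finger_gap: 0.004
grip_force: 1.0
time: 19.32
position: [521.4, 110.4, 56.5]
tool_rot: [[0.798, -0.603, 0.0], [-0.603, -0.798, 0.0], [0.0, -0.0, -1.0]]
wrist_force: [-0.3, 0.5, 3.7]
finger_gap: 0.006
grip_force: 1.7
```

C gives at about 3 N and goes down to about 56.5, so it is the loose one. I'll rise, turn the fingers to C's tangential direction and check.

```bash
python3 -m handwheel '[0,0,-0.3,0,0,0,-0.7,0,0,0,-0.8,0,0,0,-0.6,-1,0,0,0,-1,0,0,0,-1,0,0,0,-1,0,0,0,-1,0,0,0,-1,0,0,0,-1,0,0,0,-1,0,0,0,-1]' 45
python3 -m handwheel '[0,0,0,-1,0,0,0,-1,0,0,0,-0.9,0,0,0,0,0,0,0,0]'
python3 - <<'E'
from h import *
c=grab('wrist');P=cloud(c);save(c,'w4.png',(160,0,480,240),2.5)
z=P[...,2]
for n,b in zip('ABC',[(589.8,147.2),(524,188.3),(521.3,110.5)]):
    q=P[np.hypot(P[...,0]-b[0],P[...,1]-b[1])<6];print(n,len(q),np.median(q[:,2]) if len(q) else '')
h=cv2.cvtColor(c['image'],cv2.COLOR_RGB2HSV)
m=(((h[...,0]<6)|(h[...,0]>174))&(h[...,1]>150)&(h[...,2]>90)&(z<90)&(z>60)).astype('uint8')
k,l,st,ce=cv2.connectedComponentsWithStats(m)
for i in range(1,k):
    if st[i,4]>15: print('red',ce[i],P[l==i].mean(0).round(1),P[l==i][:,2].max())
E
```

```text
time: 20.82
position: [520.8, 110.2, 152.6]
tool_rot: [[0.817, 0.576, -0.001], [0.576, -0.817, -0.0], [-0.001, -0.0, -1.0]]
wrist_force: [0.2, -0.5, -0.1]
finger_gap: 0.49
grip_force: 0.0
time: 21.45
position: [521.1, 110.3, 152.5]
tool_rot: [[0.53, 0.848, -0.0], [0.848, -0.53, -0.0], [-0.0, -0.0, -1.0]]
wrist_force: [-0.2, -0.4, 0.2]
finger_gap: 0.49
grip_force: 0.0
A 134 61.80696272794543
B 138 62.286521657630175
C 106 56.57972424079591
red [233.02723735 106.54474708] [503.2 227.4  66.1] 68.08889127428819
red [406.14285714 105.60526316] [633.1 147.1  66.2] 68.50626615126708
red [320.5106383  244.18439716] [498.3  74.   66.1] 67.93693453126312
```

View pics/w4.png

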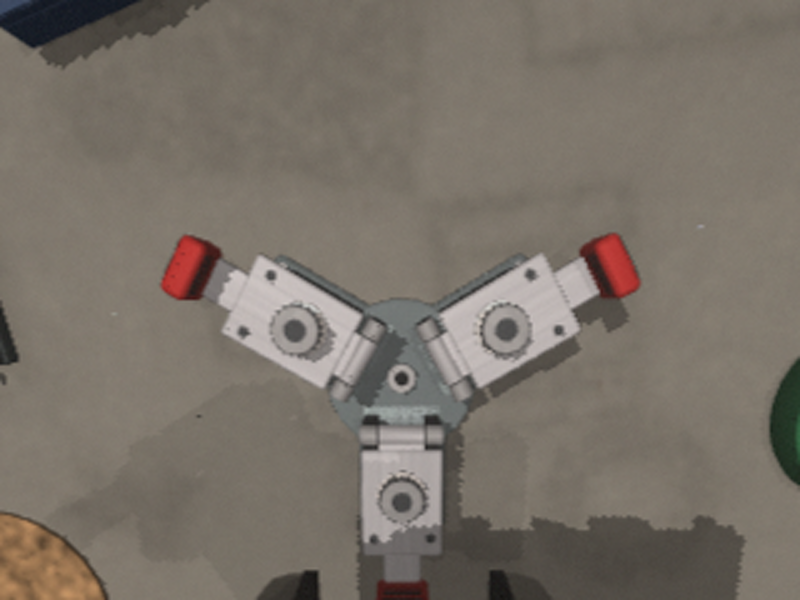

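The view shows C's bolt at (402,500) staying down (56.6, the others about 62), with its tab at (402,590) centred between the fingers. Now I'll descend over the tab and grip.

```bash
python3 -m handwheel '[-0.54,0,0,0,-0.54,0,0,0,0,0,0.8,0,0,0,0.8,0,0,0,0.7,0,0,0,0.35,0,0,0,0.08,0,0,0,0,0,0,0,0,0]'
python3 -m handwheel '[0,0,0,0,0,0,0,0,0,0,0,0,0,0,0,0]' 0 15
```

```text
time: 22.62
position: [499.4, 73.6, 44.4]
tool_rot: [[0.528, 0.849, 0.002], [0.849, -0.528, -0.0], [0.001, 0.002, -1.0]]
wrist_force: [-0.1, -0.2, -0.1]
finger_gap: 0.491
grip_force: 0.0
time: 23.12
position: [497.8, 74.1, 43.4]
tool_rot: [[0.528, 0.849, -0.001], [0.849, -0.528, 0.001], [-0.0, -0.002, -1.0]]
wrist_force: [-3.8, 1.7, 5.4]
finger_gap: 0.238
grip_force: 15.0
```

```bash
python3 -m handwheel '[0.028,0,-0.15,0,0.041,0,-0.146,0,0.054,0,-0.142,0,0,0,0,0]'
python3 -m handwheel '[0.066,0,-0.137,0,0.078,0,-0.131,0,0.089,0,-0.123,0,0,0,0,0]'
```

```text
time: 23.62
position: [500.3, 78.2, 60.8]
tool_rot: [[0.528, 0.849, -0.001], [0.849, -0.528, 0.0], [-0.0, -0.001, -1.0]]
wrist_force: [-3.6, 2.3, -1.4]
finger_gap: 0.238
grip_force: 15.0
time: 24.12
position: [505.3, 86.3, 76.6]
tool_rot: [[0.528, 0.849, -0.002], [0.849, -0.528, 0.0], [-0.001, -0.002, -1.0]]
wrist_force: [-5.8, 2.3, -1.5]
finger_gap: 0.237
grip_force: 15.0
```

Forces stay small, so I'll continue to 50°.

```bash
python3 -m handwheel '[0.099,0,-0.115,0,0.109,0,-0.106,0,0.118,0,-0.096,0,0.126,0,-0.086,0,0,0,0,0,0,0,0,0]'
python3 - <<'E'
from h import *
c=grab('wrist');P=cloud(c);save(c,'w5.png',None,1.25)
s=bot.read_state();print(s['wrist_force'],s['position'],s['grip_force'])
c=grab('side');save(c,'s5.png',(180,130,380,280),4)
P=cloud(c);h=cv2.cvtColor(c['image'],cv2.COLOR_RGB2HSV)
m=(((h[...,0]<6)|(h[...,0]>174))&(h[...,1]>150)&(h[...,2]>90)&(P[...,2]<150)&(P[...,2]>45)).astype('uint8')
k,l,st,ce=cv2.connectedComponentsWithStats(m)
for i in range(1,k):
    if st[i,4]>10: print('red',ce[i].round(),P[l==i].mean(0).round(1),P[l==i][:,2].max())
E
```

```text
time: 24.88
position: [514.9, 101.6, 92.8]
tool_rot: [[0.528, 0.849, -0.002], [0.849, -0.528, 0.001], [-0.0, -0.002, -1.0]]
wrist_force: [-5.1, 3.7, -1.1]
finger_gap: 0.24
grip_force: 15.0
[-6.86233106  3.47931381 -2.34942438] [514.84155431 101.65867379  92.74184512] 14.999432265758514
red [196. 137.] [929.5 -94.7 139. ] 148.98284296187182
red [224. 216.] [631.1 150.8  57.1] 68.42486651790762
red [248. 245.] [500.1 230.4  57.1] 66.70903237322744
```

View pics/w5.png

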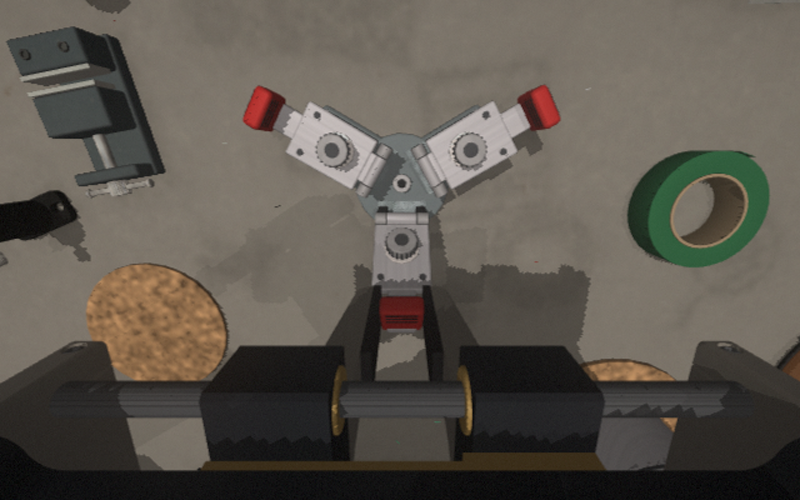

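View pics/s5.png

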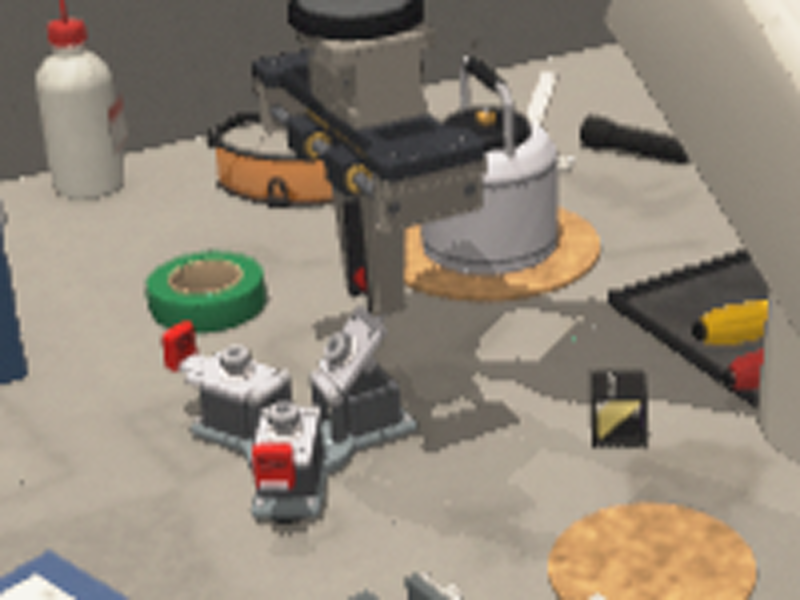

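The wrist view shows cap C raised with its tab at (402,312) between the fingers. The side view shows its leaf at (345,360) tilted to about 50°, the other caps shut and the canister upright on the mat at (490,200). I'll hand it in.

```bash
python3 -c "
from station import bot
print(bot.close_job())"
```

```text
the job is handed in; nothing more can be done
None
```

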